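# Square up the spacer plates, then try, unlatch and hold open the parts box

## Robot

A 7-joint arm with a two-finger parallel gripper is mounted at the origin on the work surface. World frame = base frame: x ahead of the robot, y to its left, z up, the work surface at z = 0. Lengths are in m, angles in rad, forces in N, time in s.
With the tool pointing down it reaches from about 0.4 to 0.85 m from the base axis. Payload 10.4 kg.
Tool frame: the origin (TCP) lies on the centre line of the jaws, within the pads' length; the fingertips stand r.finger_overhang ahead of it and the grasp point (between the pads) lies 5 mm behind it (r.finger_overhang is the distance from the TCP to the fingertips, in m); z points along the fingers, y is the line along which they close (so a half turn about z gives the same grasp; the last joint's range is limited). The gripper opens to 87 mm and grips with 3 to 60 N. Pads are 19 mm wide; open, the fingers measure 117 mm over their backs; the gripper's body (75 mm by 190 mm) begins 51 mm behind the grasp point.
Start: joints at [-1.255, 0.332, -0.065, 1.46, 0.022, 1.35, -0.088], TCP at [0.208, 0.589, 0.237] pointing down, gripper open.
Joint ranges: [-2.6, 2.6], [-0.5, 2.12], [-1.47, 1.34], [0.16, 2.42], [-1.27, 4.41], [0.06, 2.06], [-2.6, 2.6]. Speed limits (rad/s): [2.22, 2.22, 2.79, 2.79, 3.14, 3.14, 3.14].

## Interface

Orientations are given as a unit quaternion [x, y, z, w].
In Python, from bench import read_state, viewer, r gives the robot as it stands.
- The arm moves only by the tool carry_out, never from a script. Its argument "moves" is a list of rows, each a list of 6 numbers: the shift along the tool's x, y, z in units of 40 mm (1.0 is 40 mm), then the turn, a rotation vector about the tool's x, y, z in units of 8 degrees (1.0 is 8 degrees). A call has 1 to 20 rows; each row shifts and turns the commanded pose from where the row before left it, along the tool's axes as they then stand; what a row does not reach is not made up. A row lasts 1/8 s, in which the tool goes at most 62.5 mm and 10.7 degrees, less where a joint would pass 70% of its speed; a pose out of reach is approached as far as the arm can. A call is refused whole if a number of a shift passes 1 or a number of a turn 1, either way. A call with a gripper value outside its range is refused whole. "fingers" is the finger opening in mm, from 0 to 87, set as the call begins (left out, the last holds). The fingers move at their own pace and stop on an object; "force" is the grip in N (left out, the last holds). Time passes only in rows, so rows that do not move let the fingers close. It gives the time, the measured TCP pose, the force, the opening and the grip force at its end, in the units of the state.
- read_state(): the state, without advancing time (a new reading comes with each control period).
- viewer.camera(name): name is "scene" or "top"; returns a dict with "pixels" (400x640x3 uint8, red, green, blue), "range_z" (400x640 float32, m along the optical axis (not along the pixel's ray), 0 where there is no reading), "fx", "fy", "cx", "cy" (pixels), "xyz" and "orientation" of the camera in the world. Camera axes: x right, y down, z forward; pixel columns grow to the right and rows downward; lengths in m; the calibration is good to about 2 mm. A picture is of the moment at which its call begins.
- r.close_job(): hands the job in; it is judged then, once.
The state is a dict: "time": time; "joint_positions": joint angles; "joint_vel": joint speeds; "joint_torque": joint torques, N m; "ee_pos": TCP position; "eef_rot": TCP orientation; "ft_force": force on the tool from outside, world axes, zero at the start; "torque": the same for the moment, N m; "width": finger opening in m; "grip_force": force on a finger pad.
Only numpy, scipy, OpenCV 4.12 (cv2) and the standard library are available. Lean on these libraries where they do the work, as an engineer would, in place of code of your own. Each camera call takes 0.05 s, during which the arm holds its last target. There are 200 camera calls.

## Task

The pile of spacer plates is about to be stowed in the steel parts box: tap its edges until the pile is square, without moving it off its spot. Then try the box's lid with an upward tug on its pull before you touch the bolt; if it turns out to be caught, slide the bolt knob back towards the hinge, raise the lid about half-way to upright and finish there, holding it open for your mate (it falls shut by itself, and must not be let slam). Leave the other parts on the bench where they are.

Things in the scene. Friction and masses are not known exactly. Their poses are not given: they have to be found in the camera images.
- box: Grey sheet-steel parts box, fixed to the bench, 240 mm deep (its x) by 300 mm wide (its y) by 90 mm high to the lid's underside. Origin: centre of the underside. x points from the front, where the pull and bolt are, to the hinge at the rear; z up. It may stand left or right of the robot's middle, turned up to 0.2 rad.
- lid (a joint): Angle of the box's lid, rad: 0 shut, grows as its front rises, stop at 1.75. Sheet steel, 4 mm thick, top face 94 mm above the bench when shut; hinge along the box's y, no stay or spring: lifting at the pull takes 3 to 6 N, let go it falls shut. If the bolt is caught (cannot be seen) the pull rises only 5 to 7 mm and stops dead; a free lid just keeps rising.
- lid_hinge (a point): Point on the lid's hinge axis, middle of the width, at the rear top rim of the box, 90 mm above the bench; its y axis is the hinge axis.
- pull_grip (a point): Middle of the lid's bow pull: a round steel bar of 10 mm diameter, 90 mm long along the box's y, its centre line 36 mm above the lid's top face on a post at each end, at the front of the lid 29 mm behind the front edge and 215 mm in front of the hinge axis. The point is on the bar's centre line and moves with the lid. The bar may turn between the fingers while the lid swings.
- bolt (a joint): Slide of the lid's bolt in m: near 0 (0 to 0.003) as found, grows as its knob is slid along the box's x towards the hinge, stop at 0.020. Stays where it is left; moving it takes about 2 N. Fully back (0.015 or more) the bolt is always clear; as found it may be caught under the box's front rim or just miss it, and the knob's position does not tell which.
- bolt_knob (a point): Mid-height of the bolt's knob: an upright steel button of 16 to 19 mm diameter reaching from 4 to 32 mm above the lid's top face, in a slot 105 mm to the +y side of the pull's middle and 37 mm nearer the hinge. The point is on the knob's axis, 18 mm above the lid's top face, and moves with the lid and bolt.
- plate0: Lightly oiled steel spacer plate, 50 mm along its x, 40 mm along its y, 8 mm thick, 125 g, with a dark 14 mm bolt hole in the middle; number 1 from the bottom of the pile of four alike. Origin: centre of its underside, 0 mm above the bench. The pile stands on the bench on the other side from the box.
- plate1: Lightly oiled steel spacer plate, 50 mm along its x, 40 mm along its y, 8 mm thick, 125 g, with a dark 14 mm bolt hole in the middle; number 2 from the bottom of the pile of four alike. Origin: centre of its underside, 8 mm above the bench. As found up to 6 mm off the lowest plate each way and turned up to 0.14 rad.
- plate2: Lightly oiled steel spacer plate, 50 mm along its x, 40 mm along its y, 8 mm thick, 125 g, with a dark 14 mm bolt hole in the middle; number 3 from the bottom of the pile of four alike. Origin: centre of its underside, 16 mm above the bench. As found up to 6 mm off the lowest plate each way and turned up to 0.14 rad.
- plate3: Lightly oiled steel spacer plate, 50 mm along its x, 40 mm along its y, 8 mm thick, 125 g, with a dark 14 mm bolt hole in the middle; number 4 from the bottom of the pile of four alike. Origin: centre of its underside, 24 mm above the bench. As found up to 6 mm off the lowest plate each way and turned up to 0.14 rad.
- bush: Bystander: upright steel bush, 44 mm diameter, 38 mm high, near one corner of the pile. Origin: centre of the underside.
- nut: Bystander: rusty hexagon nut, 38 mm across, 18 mm high, near the opposite corner of the pile. Origin: centre of the underside.
- pulley: Bystander: aluminium belt pulley lying flat, 90 mm diameter, 32 mm high, in front of the box. Origin: centre of the underside.
- filter: Bystander: white oil-filter canister, 72 mm diameter, 92 mm high, at the back of the bench. Origin: centre of the underside.
- carton: Bystander: small cardboard carton, 70 x 110 x 60 mm, on the right side of the bench. Origin: centre of the underside.
- conrod: Bystander: rusty connecting rod lying flat, about 190 mm long along its y, 18 mm high, at the back. Origin: underside, mid-shank.
- hammer: Bystander: hammer lying on the left side of the bench, 280 mm long.
There are look-alikes about, which are no part of the job. Leave any orange look-alike of the plate3 alone.

How it is judged:
By the outcome, as a careful person would: the job done as asked, in the order asked, and still so for the second after the job is handed in, while the arm keeps its last pose, push and grip.
It also fails if it takes over 72 s, if anything falls off the work surface, if the arm or the gripper's body presses on something with over 40 N, if the wrist force passes 120 N, or if a joint passes its speed limit or range.

## Working session

There is one attempt and no reset: what is moved stays moved. The work goes in short steps, Python scripts to look and compute and a tool call to move; the robot and the scene stay as the last step left them, time stands still between calls to the robot, and variables do not carry over. Pictures are saved under pics/ and viewed, at most 10 in all, crops included, and the job is handed in when it is done.

Besides the shell and the picture viewer there is one more tool, called after ">>>" by a JSON object that holds its "fn" and its "kwargs", one argument or row to a line. carry_out: Moves the arm, as the interface text tells. Its arguments: {"type":"object","properties":{"moves":{"type":"array","items":{"type":"array","items":{"type":"number"}}},"fingers":{"type":"number"},"force":{"type":"number"}},"required":["moves"]}

```bash
ls; mkdir -p pics
python3 - <<'E'
from bench import read_state, viewer, r
import cv2,numpy as np
s=read_state();print({k:np.round(v,3) for k,v in s.items()},r.finger_overhang)
for n in("scene","top"):
    c=viewer.camera(n);cv2.imwrite(f"pics/{n}0.png",c["pixels"][:,:,::-1]);np.savez(f"pics/{n}0.npz",**c)
    print(n,c["fx"],c["fy"],c["cx"],c["cy"],c["xyz"],c["orientation"])
E
```

```text
pics
{'time': np.float64(0.0), 'joint_positions': array([-1.255,  0.333, -0.065,  1.461,  0.022,  1.35 , -0.089]), 'joint_vel': array([-0.001,  0.   ,  0.   ,  0.   ,  0.   ,  0.002, -0.001]), 'joint_torque': array([ 1.0000e-03, -6.2327e+01,  2.5000e-02, -3.8990e+01, -6.1000e-02,
        4.0000e-02,  0.0000e+00]), 'ee_pos': array([0.208, 0.589, 0.236]), 'eef_rot': array([ 0.169,  0.986, -0.001, -0.   ]), 'ft_force': array([-0.204,  0.537,  0.523]), 'torque': array([ 0.042, -0.042, -0.04 ]), 'grip_force': np.float64(0.0), 'width': np.float64(0.087)} 0.014
scene 382.1597967339018 382.1597967339018 323.43222416248074 192.33516484998194 [1.01440054 0.81405342 0.79127464] [ 0.24134585  0.86066146 -0.43359423 -0.11406169]
top 454.82476603733966 454.82476603733966 318.2796260981482 200.5173249919372 [ 0.28679461 -0.01735604  1.89987738] [-0.70096636  0.70918983 -0.04678553  0.05922039]
```

View pics/scene0.png

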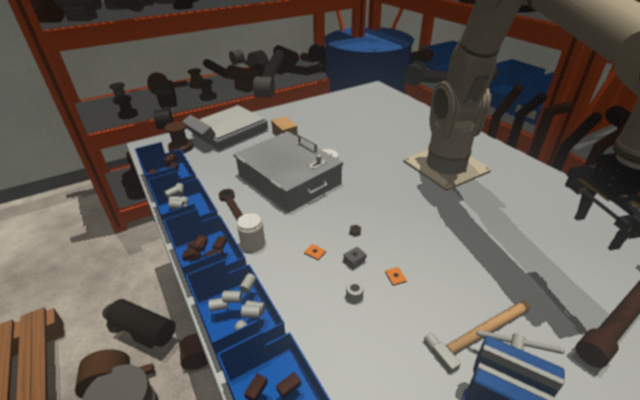

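View pics/top0.png

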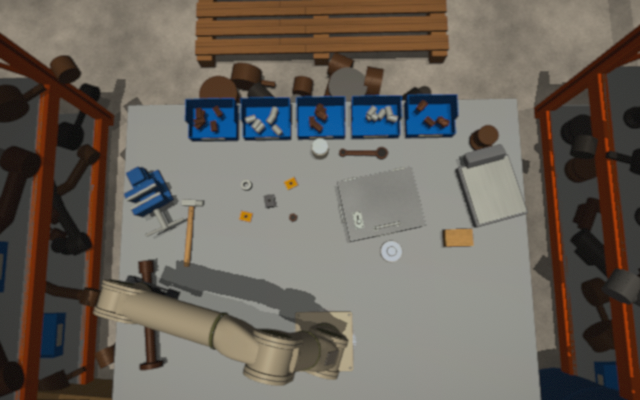

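The pile of grey plates is at top (269,200) and scene (355,258). Single orange look-alikes are at top (291,183) and (246,216). The box is at top (380,203), with its pull at (386,227) and its bolt at (358,218). The grey pile of four with a dark hole fits the description. I'll enlarge it and the box to confirm and measure.

```bash
cat > h.py <<'E'
import numpy as np,cv2
from scipy.spatial.transform import Rotation as R
def load(n): return dict(np.load(f"pics/{n}.npz"))
def ray(c,u,v,z):
    u=np.asarray(u,float);v=np.asarray(v,float)
    d=np.stack([(u-c["cx"])/c["fx"],(v-c["cy"])/c["fy"],np.ones_like(u)],-1)@R.from_quat(c["orientation"]).as_matrix().T
    t=(z-c["xyz"][2])/d[...,2]
    return c["xyz"]+d*t[...,None]
def proj(c,p):
    q=(np.asarray(p,float)-c["xyz"])@R.from_quat(c["orientation"]).as_matrix()
    return np.stack([q[...,0]/q[...,2]*c["fx"]+c["cx"],q[...,1]/q[...,2]*c["fy"]+c["cy"]],-1)
def cloud(c):
    v,u=np.mgrid[:400,:640];d=c["range_z"]
    P=np.stack([(u-c["cx"])/c["fx"]*d,(v-c["cy"])/c["fy"]*d,d],-1)@R.from_quat(c["orientation"]).as_matrix().T+c["xyz"]
    P[d<=0]=np.nan
    return P
E
python3 - <<'E'
from h import *
s,t=load("scene0"),load("top0")
def crop(c,x0,y0,w,h,k): return cv2.resize(c["pixels"][y0:y0+h,x0:x0+w,::-1],(w*k,h*k),interpolation=cv2.INTER_CUBIC)
a=crop(s,330,235,50,37,8);b=crop(t,252,186,34,28,8)
b=cv2.copyMakeBorder(b,0,a.shape[0]-b.shape[0],0,0,0)
e=crop(s,232,130,114,80,4); f=crop(t,333,162,98,82,4)
W=800
img=np.zeros((600,W,3),np.uint8)
img[:296,:400]=a; img[:b.shape[0],410:410+b.shape[1]]=b[:, :390]
e=cv2.resize(e,(400,280));f=cv2.resize(f,(345,289))
img[305:585,:400]=e; img[305:594,410:755]=f
cv2.imwrite("pics/crop1.png",img)
P=cloud(s);T=cloud(t)
np.set_printoptions(suppress=True,precision=3,linewidth=200)
print(P[258,345:366,2],T[200,262:277,2],T[190:210,269,2])
for n,C,(u0,u1,v0,v1) in(("s",P,(232,346,130,215)),("t",T,(333,431,162,246))):
    Q=C[v0:v1,u0:u1].reshape(-1,3)
    for lo,hi in((.088,.1),(.112,.15)):
        m=(Q[:,2]>lo)&(Q[:,2]<hi);q=Q[m];print(n,lo,m.sum(),q.mean(0),q.min(0),q.max(0))
        if lo==.112:
            vv,uu=np.where((C[v0:v1,u0:u1,2]>lo)&(C[v0:v1,u0:u1,2]<hi));print(np.c_[uu+u0,vv+v0,q*1000].round()[:60].astype(int).tolist())
print(cv2.minAreaRect((T[162:246,333:431][np.abs(T[162:246,333:431,2]-.094)<.006][:,:2]*1000).astype(np.float32)))
for n,C in(("s",P),("t",T)):
  m=(C[...,2]>.012)&(C[...,2]<.06)&(C[...,0]>.45)&(C[...,0]<.72)&(C[...,1]>0.05)&(C[...,1]<.35)
  k,l,st,ce=cv2.connectedComponentsWithStats(m.astype(np.uint8))
  for i in range(1,k):
    if st[i,4]>5:print(n,st[i],np.median(C[l==i],0),C[l==i].max(0)[2])
E
```

```text
[0.021 0.025 0.031 0.031 0.032 0.033 0.03  0.03  0.031 0.03  0.032 0.034 0.031 0.033 0.032 0.03  0.031 0.027 0.023 0.016 0.018] [ 0.005 -0.005 -0.001  0.037  0.027  0.033  0.031  0.035  0.029  0.034  0.03   0.029  0.017  0.023  0.005] [-0.002 -0.003 -0.008  0.003  0.003  0.034  0.035  0.034  0.036  0.031  0.035  0.042  0.035  0.035  0.029  0.038  0.029  0.013 -0.001 -0.004]
s 0.088 3366 [ 0.554 -0.218  0.094] [ 0.398 -0.406  0.088] [ 0.783 -0.01   0.1  ]
s 0.112 107 [ 0.459 -0.222  0.127] [ 0.443 -0.299  0.113] [ 0.481 -0.132  0.137]
[[298, 134, 464, -299, 133], [299, 134, 462, -295, 134], [300, 134, 460, -292, 135], [298, 135, 467, -294, 132], [299, 135, 462, -296, 130], [300, 135, 463, -286, 134], [301, 135, 459, -286, 134], [302, 135, 456, -283, 134], [298, 136, 469, -290, 131], [299, 136, 464, -293, 127], [300, 136, 463, -286, 130], [301, 136, 463, -278, 134], [302, 136, 460, -276, 134], [303, 136, 456, -275, 134], [304, 136, 452, -276, 132], [298, 137, 466, -297, 123], [299, 137, 463, -294, 123], [300, 137, 461, -290, 124], [301, 137, 463, -279, 129], [302, 137, 461, -275, 131],
[... 2819 characters left out ...]
37], [384, 225, 455, -242, 132], [385, 225, 455, -247, 128], [386, 225, 454, -249, 137], [387, 225, 455, -254, 128], [388, 225, 454, -257, 137]]
((549.1776733398438, -238.21080017089844), (249.23484802246094, 309.63262939453125), 11.186861038208008)
s [350 225  11   9  84] [0.503 0.127 0.018] 0.021380067016581017
s [343 246  24  21 291] [0.576 0.227 0.031] 0.03613550720049952
s [346 281  18  21 304] [0.643 0.324 0.034] 0.04147037270939724
t [241 179  11  12  80] [0.642 0.316 0.036] 0.049499902810035135
t [264 194  13  15 147] [0.571 0.216 0.03 ] 0.04252204894083156
t [243 211   4   5   8] [0.525 0.326 0.013] 0.019646096396371826
t [289 213   8   9  52] [0.504 0.121 0.018] 0.03032744686563338
```

View pics/crop1.png

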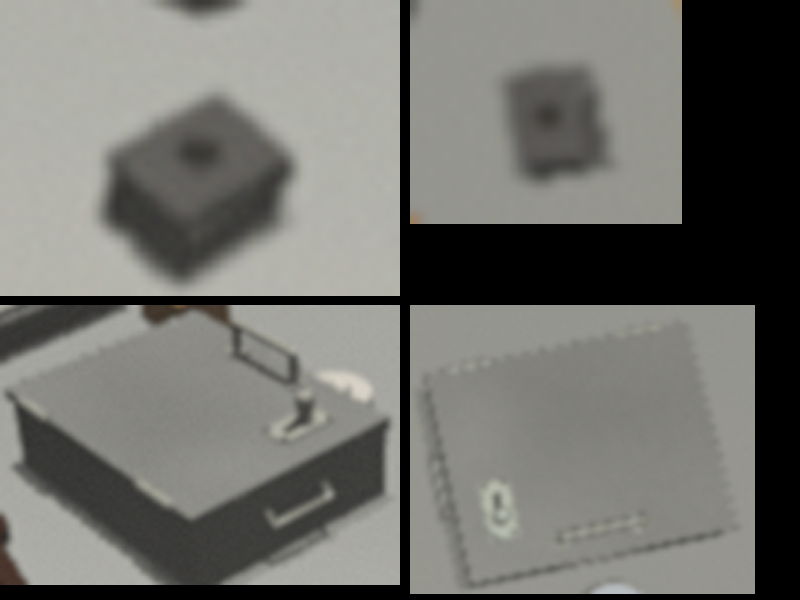

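The crop confirms the pile: four dark-grey stacked plates with a hole, scene centre about (354,257), with the two single orange plates elsewhere. The pull is the bow on top of the lid at the front edge, and the bolt knob stands in its pale slot on the +y side. The handle on the box's side wall is a decoy. Next I'll measure the poses.

Run:
```python
from h import *
np.set_printoptions(suppress=True,precision=1,linewidth=200)
s,t=load("scene0"),load("top0");P=cloud(s);T=cloud(t)
f=lambda x,y:(330+(x+.5)/8-.5,235+(y+.5)/8-.5)
for n,z,L in(("top",.032,[(108,155),(215,95),(295,162),(185,222)]),("bot",0,[(105,222),(180,283),(285,222)])):
    p=np.array([ray(s,*f(*q),z) for q in L])*1000
    d=np.diff(p[:,:2],axis=0);print(n,p[:,:2].tolist(),np.hypot(*d.T),np.arctan2(d[:,1],d[:,0]),p[:,:2].mean(0))
# dark mask
for c,n,z,(u0,u1,v0,v1) in((t,"top",.03,(252,286,186,214)),(s,"scene",.0,(330,380,240,275))):
    g=cv2.cvtColor(c["pixels"],cv2.COLOR_RGB2GRAY)[v0:v1,u0:u1];k=8
    G=cv2.resize(g,None,fx=k,fy=k,interpolation=cv2.INTER_CUBIC)
    th,_=cv2.threshold(G,0,1,cv2.THRESH_OTSU);bg=np.median(g);th=(bg+90)/2 if n=="top" else th
    cs,_=cv2.findContours((G<th).astype(np.uint8),cv2.RETR_EXTERNAL,cv2.CHAIN_APPROX_NONE)
    q=max(cs,key=cv2.contourArea)[:,0];uv=(q+.5)/k-.5+[u0,v0]
    p=ray(c,uv[:,0],uv[:,1],z)[:,:2]*1000
    if n=="top":print(th,bg,cv2.minAreaRect(p.astype(np.float32)))
    else:
        ap=cv2.approxPolyDP(q.reshape(-1,1,2),10,True)[:,0];print("scene hull px",((ap+.5)/k-.5+[u0,v0]).tolist())
# hole centre
# pull bar, knob
for C,n in((P,"s"),(T,"t")):
    sub=C[125:246,232:431].reshape(-1,3);yaw=.195;ax=np.array([np.cos(yaw),np.sin(yaw)]);ay=np.array([-ax[1],ax[0]])
    b=sub[(sub[:,2]>.126)&(sub[:,2]<.145)&(sub[:,1]<-.18)];k=sub[(sub[:,2]>.113)&(sub[:,2]<.14)&(sub[:,1]>-.18)&(sub[:,0]>.43)]
    for w,q in(("bar",b),("knob",k)):
        vx,vy,x0,y0=cv2.fitLine((q[:,:2]*1000).astype(np.float32),cv2.DIST_HUBER,0,.01,.01).ravel()
        a=q[:,:2]@ax*1000;l=q[:,:2]@ay*1000;print(n,w,len(q),"yaw",np.arctan(-vx/vy),"ax",np.median(a),np.percentile(a,[3,97]),"ay",np.median(l),np.percentile(l,[2,98]))
    L=sub[np.abs(sub[:,2]-.094)<.005][:,:2]*1000; L=L[L[:,0]>390]
    print("lid ax",np.percentile(L@ax,[.3,1,99,99.7]),"ay",np.percentile(L@ay,[.3,1,99,99.7]))
```

```text
top [[598.5186423684398, 205.78269592783127], [551.0057093588673, 201.31241269217958], [546.2495776215461, 241.8802495912543], [593.568866301057, 244.8886884138658]] [47.7 40.8 47.4] [-3.   1.7  0.1] [572.3 223.5]
bot [[599.4529096931078, 206.34337598061802], [593.0450461280506, 242.9819694338775], [546.3376435995168, 239.07934524020013]] [37.2 46.9] [ 1.7 -3.1] [579.6 229.5]
119.0 148.0 ((570.91748046875, 215.9116668701172), (60.1500244140625, 49.427284240722656), 10.923500061035156)
scene hull px [[356.9375, 246.8125], [343.0625, 254.3125], [342.4375, 262.1875], [351.5625, 269.9375], [363.9375, 263.0625], [366.1875, 256.1875]]
s bar 59 yaw 0.20210597 ax 398.02178305272395 [392.6 401.7] ay -332.3885548428757 [-379.8 -286.6]
s knob 26 yaw 0.36338612 ax 436.6588216483941 [428.  443.7] ay -228.3409985672458 [-236.9 -220.3]
lid ax [366.9 370.5 792.6 799.4] ay [-489.3 -485.5 -122.9 -117. ]
t bar 65 yaw 0.18446144 ax 396.9658579094989 [392.6 401.7] ay -337.69057371159516 [-386.4 -292.1]
t knob 21 yaw -1.0440928 ax 434.82032581582934 [427.6 442.6] ay -234.5967922724737 [-243.1 -226.9]
lid ax [369.  370.8 785.9 797.4] ay [-492.6 -490.2 -136.  -124.4]
```

Both views agree on the box to within a few mm: yaw about 0.195, and the knob is 37 mm behind and 105 mm beside the pull, as specified. They differ by about 6 mm in y. I'll bring the fingers over the pile to check the scene camera against the known TCP.

>>> {"fn": "carry_out", "kwargs": {
  "moves": [
    [-0.73, -0.35, 0.18, 0, 0, 0],
    [-0.73, -0.35, 0.18, 0, 0, 0],
    [-0.73, -0.35, 0.18, 0, 0, 0],
    [-0.73, -0.35, 0.18, 0, 0, 0],
    [-0.73, -0.35, 0.18, 0, 0, 0],
    [-0.73, -0.35, 0.18, 0, 0, 0],
    [-0.73, -0.35, 0.18, 0, 0, 0],
    [-0.73, -0.35, 0.18, 0, 0, 0],
    [-0.73, -0.35, 0.18, 0, 0, 0],
    [-0.73, -0.35, 0.18, 0, 0, 0],
    [-0.73, -0.35, 0.18, 0, 0, 0],
    [-0.73, -0.35, 0.18, 0, 0, 0],
    [-0.73, -0.35, 0.18, 0, 0, 0],
    [-0.73, -0.35, 0.18, 0, 0, 0],
    [-0.73, -0.35, 0.18, 0, 0, 0],
    [-0.73, -0.35, 0.18, 0, 0, 0],
    [0, 0, 0, 0, 0, -0.8],
    [0, 0, 0, 0, 0, -0.8],
    [0, 0, 0, 0, 0, -0.8],
    [0, 0, 0, 0, 0, -0.75]
  ],
  "fingers": 70,
  "force": 5
}}

```text
time: 2.6
ee_pos: [0.5736, 0.2228, 0.1209]
eef_rot: [-0.052, 0.999, -0.0, -0.0]
ft_force: [0.4, -0.2, 0.1]
width: 0.0697
grip_force: 0.0
```

```bash
cat >> h.py <<'E'
def st():
    from bench import read_state
    s=read_state();M=R.from_quat(s["eef_rot"]).as_matrix()
    print("t",round(s["time"],2),"tcp",(s["ee_pos"]*1000).round(1),"yang",round(np.arctan2(M[1,1],M[0,1]),3),"z",M[:,2].round(3),"F",s["ft_force"].round(1),"w",round(s["width"]*1000,1),"g",round(s["grip_force"],1),"q",s["joint_positions"].round(2))
    return s,M
def to(p,yang=None):  # units along tool axes to world point p (m), turn units about z
    s,M=st();print("shift",((np.array(p)-s["ee_pos"])@M/.04).round(2),"" if yang is None else ("turn",round(-np.degrees(yang-np.arctan2(M[1,1],M[0,1]))/8,2)))
def snap(n,cam):
    from bench import viewer
    c=viewer.camera(cam);np.savez(f"pics/{n}.npz",**c);return c
def crop(c,x0,y0,w,h,k): return cv2.resize(c["pixels"][y0:y0+h,x0:x0+w,::-1],(w*k,h*k),interpolation=cv2.INTER_CUBIC)
E
python3 - <<'E'
from h import *
s,M=st()
c=snap("s1","scene");t=snap("t1","top")
img=crop(c,310,200,90,70,8)
tip=s["ee_pos"]+M[:,2]*.014
for sy in(-1,1):
  for off in(.035,):
    for x in(-.0095,.0095):
      u=proj(c,tip+M[:,1]*sy*s["width"]/2+M[:,0]*x);print(u)
      q=tuple(int(v) for v in((u-[310,200]+.5)*8-.5));cv2.drawMarker(img,q,(0,0,255),0,12,1)
cv2.imwrite("pics/c2.png",img)
E
```

```text
t 2.6 tcp [573.6 222.8 120.9] yang 1.675 z [-0.001 -0.    -1.   ] F [ 0.4 -0.2  0.1] w 69.7 g 0.0 q [-0.55  0.4   0.13  1.63 -0.06  1.12  1.27]
[343.84197904 228.47479766]
[349.3298463  225.54321032]
[361.30516454 243.11737115]
[366.88419523 239.91601234]
```

View pics/c2.png

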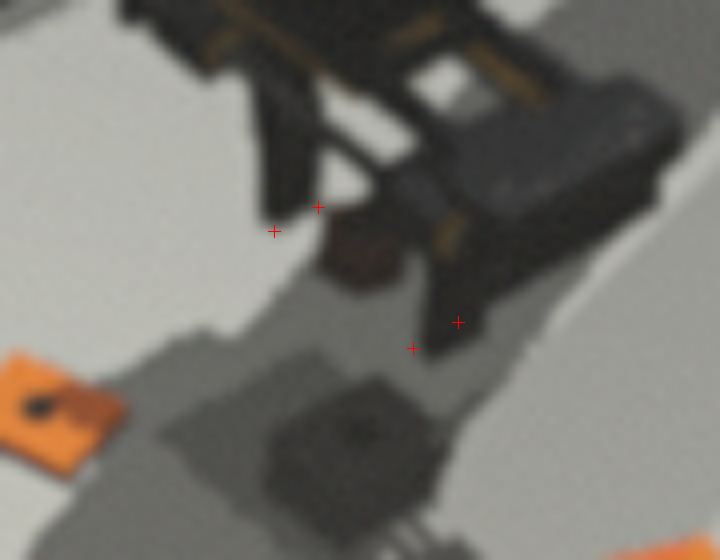

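The crop shows the fingertips at about (344–349,227) and (363–370,244). That is roughly 1 px right of the prediction, so the scene camera reads the pile about 2–3 mm off. The corrected pile centre is about (0.5745, 0.2205), with yaw about 0.12. I'll go down and square the plates' 40 mm sides gently.

>>> {"fn": "carry_out", "kwargs": {
  "moves": [
    [-0.02, -0.06, 0.3, 0, 0, -0.11],
    [0, 0, 0.6, 0, 0, 0],
    [0, 0, 0.6, 0, 0, 0],
    [0, 0, 0.6, 0, 0, 0],
    [0, 0, 0.3, 0, 0, 0],
    [0, 0, 0.18, 0, 0, 0],
    [0, 0, 0, 0, 0, 0],
    [0, 0, 0, 0, 0, 0]
  ]
}}

```text
time: 3.7
ee_pos: [0.5755, 0.2209, 0.0189]
eef_rot: [-0.058, 0.998, 0.0, 0.001]
ft_force: [-0.8, -0.2, 0.3]
width: 0.0699
grip_force: 0.0
```

>>> {"fn": "carry_out", "kwargs": {
  "moves": [
    [0, 0, 0, 0, 0, 0],
    [0, 0, 0, 0, 0, 0],
    [0, 0, 0, 0, 0, 0],
    [0, 0, 0, 0, 0, 0],
    [0, 0, 0, 0, 0, 0],
    [0, 0, 0, 0, 0, 0]
  ],
  "fingers": 52,
  "force": 6
}}

```text
time: 4.45
ee_pos: [0.5749, 0.2207, 0.0181]
eef_rot: [-0.058, 0.998, 0.0, -0.0]
ft_force: [0.4, -0.2, -0.4]
width: 0.0518
grip_force: 0.0
```

>>> {"fn": "carry_out", "kwargs": {
  "moves": [
    [0, 0, 0, 0, 0, 0],
    [0, 0, 0, 0, 0, 0],
    [0, 0, 0, 0, 0, 0],
    [0, 0, 0, 0, 0, 0],
    [0, 0, 0, 0, 0, 0],
    [0, 0, 0, 0, 0, 0],
    [0, 0, 0, 0, 0, 0],
    [0, 0, 0, 0, 0, 0]
  ],
  "fingers": 36
}}

```text
time: 5.45
ee_pos: [0.5749, 0.2207, 0.0181]
eef_rot: [-0.058, 0.998, 0.0, 0.0]
ft_force: [1.2, -1.5, -1.0]
width: 0.041
grip_force: 5.9
```

>>> {"fn": "carry_out", "kwargs": {
  "moves": [
    [0, 0, 0, 0, 0, 0],
    [0, 0, 0, 0, 0, 0],
    [0, 0, -0.3, 0, 0, 0],
    [0, 0, -0.7, 0, 0, 0],
    [0, 0, -0.5, 0, 0, 0],
    [0, 0, 0, 0, 0, 0.95],
    [0, 0, 0, 0, 0, 0.95],
    [0, 0, 0, 0, 0, 0.95],
    [0, 0, 0, 0, 0, 0.95],
    [0, 0, 0, 0, 0, 0.95],
    [0, 0, 0, 0, 0, 0.95],
    [0, 0, 0, 0, 0, 0.95],
    [0, 0, 0, 0, 0, 0.95],
    [0, 0, 0, 0, 0, 0.95],
    [0, 0, 0, 0, 0, 0.95],
    [0, 0, 0, 0, 0, 0.95],
    [0, 0, 0, 0, 0, 0.8],
    [0, 0, 0, 0, 0, 0]
  ],
  "fingers": 72
}}

```text
time: 7.7
ee_pos: [0.575, 0.221, 0.0787]
eef_rot: [0.664, 0.747, 0.0, 0.0]
ft_force: [0.0, -0.0, 0.2]
width: 0.0721
grip_force: 0.0
```

Run:
```python
from h import *
to([.5745,.2205,.0175],.12)
c=snap("s3","scene");cv2.imwrite("pics/c3.png",crop(c,310,200,90,75,8))
```

```text
t 7.7 tcp [575.  221.   78.7] yang 0.117 z [ 0.  0. -1.] F [ 0.  -0.   0.2] w 72.1 g 0.0 q [-0.77  0.47  0.42  1.68 -0.22  1.04 -0.16]
shift [-0.01 -0.01  1.53] ('turn', np.float64(-0.02))
```

View pics/c3.png

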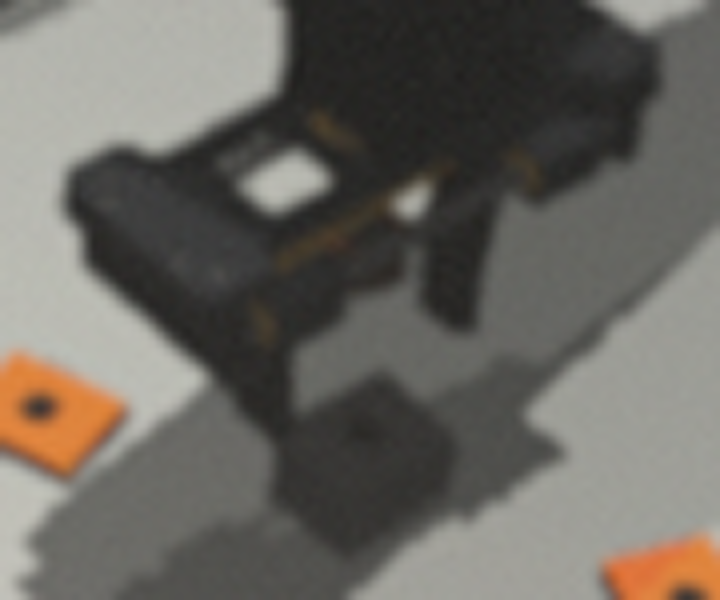

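The pile at scene (355,257) stays put between the fingers, with its sides already straighter. Now I'll squeeze along the 50 mm sides.

>>> {"fn": "carry_out", "kwargs": {
  "moves": [
    [0, -0.01, 0.5, 0, 0, 0],
    [0, 0, 0.6, 0, 0, 0],
    [0, 0, 0.3, 0, 0, 0],
    [0, 0, 0.11, 0, 0, 0],
    [0, 0, 0, 0, 0, 0]
  ]
}}

```text
time: 8.38
ee_pos: [0.5747, 0.2205, 0.0178]
eef_rot: [0.665, 0.747, 0.0, 0.0]
ft_force: [0.1, 0.2, 1.5]
width: 0.0721
grip_force: 0.0
```

>>> {"fn": "carry_out", "kwargs": {
  "moves": [
    [0, 0, 0, 0, 0, 0],
    [0, 0, 0, 0, 0, 0],
    [0, 0, 0, 0, 0, 0],
    [0, 0, 0, 0, 0, 0]
  ],
  "fingers": 60
}}

```text
time: 8.88
ee_pos: [0.5744, 0.2207, 0.0178]
eef_rot: [0.665, 0.747, 0.0, -0.0]
ft_force: [-0.2, 0.6, 0.1]
width: 0.0603
grip_force: 0.5
```

>>> {"fn": "carry_out", "kwargs": {
  "moves": [
    [0, 0, 0, 0, 0, 0],
    [0, 0, 0, 0, 0, 0],
    [0, 0, 0, 0, 0, 0],
    [0, 0, 0, 0, 0, 0],
    [0, 0, 0, 0, 0, 0],
    [0, 0, 0, 0, 0, 0],
    [0, 0, 0, 0, 0, 0],
    [0, 0, 0, 0, 0, 0]
  ],
  "fingers": 46
}}

```text
time: 9.88
ee_pos: [0.5745, 0.2206, 0.0177]
eef_rot: [0.665, 0.747, 0.0, -0.0]
ft_force: [-1.6, 0.3, -0.9]
width: 0.051
grip_force: 5.8
```

>>> {"fn": "carry_out", "kwargs": {
  "moves": [
    [0, 0, 0, 0, 0, 0],
    [0, 0, 0, 0, 0, 0],
    [0, 0, -0.3, 0, 0, 0],
    [0, 0, -0.7, 0, 0, 0],
    [0, 0, -0.5, 0, 0, 0],
    [0, 0, 0, 0, 0, -0.95],
    [0, 0, 0, 0, 0, -0.95],
    [0, 0, 0, 0, 0, -0.95],
    [0, 0, 0, 0, 0, -0.95],
    [0, 0, 0, 0, 0, -0.95],
    [0, 0, 0, 0, 0, -0.95],
    [0, 0, 0, 0, 0, -0.95],
    [0, 0, 0, 0, 0, -0.95],
    [0, 0, 0, 0, 0, -0.95],
    [0, 0, 0, 0, 0, -0.95],
    [0, 0, 0, 0, 0, -0.95],
    [0, 0, 0, 0, 0, -0.82],
    [0, 0, 0, 0, 0, 0]
  ],
  "fingers": 70
}}

```text
time: 12.12
ee_pos: [0.5748, 0.2205, 0.0784]
eef_rot: [-0.059, 0.998, 0.0, 0.0]
ft_force: [0.5, -0.3, -0.1]
width: 0.0699
grip_force: 0.0
```

>>> {"fn": "carry_out", "kwargs": {
  "moves": [
    [0, 0, 0.5, 0, 0, 0],
    [0, 0, 0.6, 0, 0, 0],
    [0, 0, 0.3, 0, 0, 0],
    [0, 0, 0.1, 0, 0, 0],
    [0, 0, 0, 0, 0, 0]
  ],
  "fingers": 52
}}

```text
time: 12.75
ee_pos: [0.5747, 0.2207, 0.0179]
eef_rot: [-0.059, 0.998, 0.0, 0.0]
ft_force: [-0.1, -0.3, 0.1]
width: 0.0518
grip_force: 0.0
```

>>> {"fn": "carry_out", "kwargs": {
  "moves": [
    [0, 0, 0, 0, 0, 0],
    [0, 0, 0, 0, 0, 0],
    [0, 0, 0, 0, 0, 0],
    [0, 0, 0, 0, 0, 0],
    [0, 0, 0, 0, 0, 0],
    [0, 0, 0, 0, 0, 0],
    [0, 0, 0, 0, 0, 0]
  ],
  "fingers": 36
}}

```text
time: 13.62
ee_pos: [0.5749, 0.2204, 0.018]
eef_rot: [-0.059, 0.998, -0.0, 0.0]
ft_force: [1.0, -3.3, 3.7]
width: 0.0402
grip_force: 6.0
```

>>> {"fn": "carry_out", "kwargs": {
  "moves": [
    [0, 0, 0, 0, 0, 0],
    [0, 0, 0, 0, 0, 0],
    [0, 0, -0.3, 0, 0, 0],
    [0, 0, -0.8, 0, 0, 0],
    [0, 0, -0.8, 0, 0, 0],
    [0, 0, -0.8, 0, 0, 0],
    [0, 0, -0.8, 0, 0, 0],
    [0, 0, -0.8, 0, 0, 0]
  ],
  "fingers": 60
}}

```text
time: 14.62
ee_pos: [0.5744, 0.2207, 0.1917]
eef_rot: [-0.06, 0.998, 0.0, 0.0]
ft_force: [0.2, -0.2, 0.4]
width: 0.0599
grip_force: 0.0
```

Run:
```python
from h import *
st()
c=snap("s4","scene");a=load("scene0")
cv2.imwrite("pics/c4.png",np.hstack([crop(a,330,235,50,45,8),crop(c,330,235,50,45,8)]))
yaw=.195;ax=np.array([np.cos(yaw),np.sin(yaw)]);ay=np.array([-ax[1],ax[0]])
pg=ax*.3975+ay*-.335;print("pull",pg,"hinge",pg+ax*.215,"knob",pg+ax*.037+ay*.105)
```

```text
t 14.62 tcp [574.4 220.7 191.7] yang 1.69 z [ 0.001  0.001 -1.   ] F [ 0.2 -0.2  0.4] w 59.9 g 0.0 q [-0.55  0.33  0.14  1.56 -0.05  1.25  1.28]
pull [ 0.45487824 -0.25162877] hinge [ 0.66580349 -0.20996897] knob [ 0.47083152 -0.1414494 ]
```

View pics/c4.png

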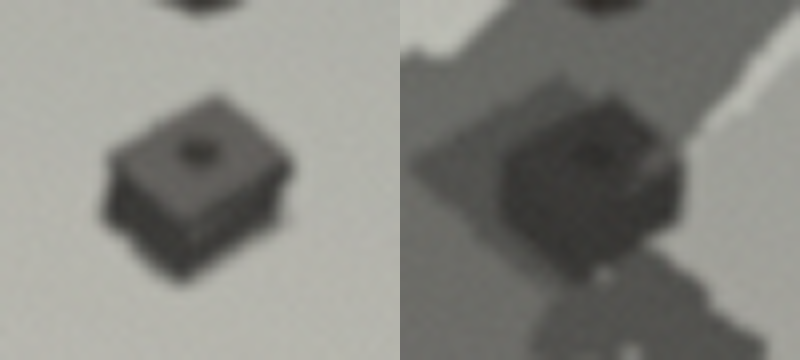

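The right crop shows the pile now straight-sided, with its corners at the same pixels as before (front bottom about (352,270)), so it is on its spot. The 50 mm direction measured 51.0 before the re-square, so one more squeeze there.

>>> {"fn": "carry_out", "kwargs": {
  "moves": [
    [0, 0, 0.22, 0, 0, 0.94],
    [0, 0, 0.22, 0, 0, 0.94],
    [0, 0, 0.22, 0, 0, 0.94],
    [0, 0, 0.22, 0, 0, 0.94],
    [0, 0, 0.22, 0, 0, 0.94],
    [0, 0, 0.22, 0, 0, 0.94],
    [0, 0, 0.22, 0, 0, 0.94],
    [0, 0, 0.22, 0, 0, 0.94],
    [0, 0, 0.22, 0, 0, 0.94],
    [0, 0, 0.22, 0, 0, 0.94],
    [0, 0, 0.22, 0, 0, 0.94],
    [0, 0, 0.22, 0, 0, 0.92],
    [0, 0, 0.2, 0, 0, 0],
    [0, 0, 0.5, 0, 0, 0],
    [0, 0, 0.6, 0, 0, 0],
    [0, 0, 0.3, 0, 0, 0],
    [0, 0, 0.1, 0, 0, 0],
    [0, 0, 0, 0, 0, 0]
  ],
  "fingers": 66
}}

```text
time: 16.92
ee_pos: [0.5748, 0.2207, 0.0163]
eef_rot: [0.664, 0.748, 0.0, 0.0]
ft_force: [-0.2, -0.2, -0.0]
width: 0.0661
grip_force: 0.0
```

>>> {"fn": "carry_out", "kwargs": {
  "moves": [
    [0, 0, 0, 0, 0, 0],
    [0, 0, 0, 0, 0, 0],
    [0, 0, 0, 0, 0, 0],
    [0, 0, 0, 0, 0, 0],
    [0, 0, 0, 0, 0, 0],
    [0, 0, 0, 0, 0, 0],
    [0, 0, 0, 0, 0, 0],
    [0, 0, 0, 0, 0, 0],
    [0, 0, 0, 0, 0, 0]
  ],
  "fingers": 46,
  "force": 8
}}

```text
time: 18.05
ee_pos: [0.5747, 0.2208, 0.0166]
eef_rot: [0.664, 0.748, 0.0, -0.0]
ft_force: [-2.7, -0.0, 5.7]
width: 0.0501
grip_force: 8.0
```

Run:
```python
from h import *
st()
```

```text
t 18.05 tcp [574.7 220.8  16.6] yang 0.118 z [ 0.  0. -1.] F [-2.7 -0.   5.7] w 50.1 g 8.0 q [-0.72  0.54  0.35  1.71 -0.22  0.93 -0.16]
```

The pile now measures 40.2 × 50.1 mm across the pads, so it is square. I'll release it, lift, and cross to above the pull.

>>> {"fn": "carry_out", "kwargs": {
  "moves": [
    [0, 0, 0, 0, 0, 0],
    [0, 0, 0, 0, 0, 0],
    [0, 0, 0, 0, 0, 0],
    [0, 0, -0.3, 0, 0, 0],
    [0, 0, -0.7, 0, 0, 0],
    [0, 0, -0.8, 0, 0, 0],
    [0, 0, -0.8, 0, 0, 0],
    [0, 0, -0.8, 0, 0, 0],
    [0, 0, -0.8, 0, 0, 0],
    [0, 0, -0.6, 0, 0, 0]
  ],
  "fingers": 66
}}

```text
time: 19.3
ee_pos: [0.5749, 0.2205, 0.2107]
eef_rot: [0.664, 0.747, 0.001, 0.0]
ft_force: [0.4, 0.3, 0.2]
width: 0.0663
grip_force: 0.0
```

>>> {"fn": "carry_out", "kwargs": {
  "moves": [
    [-0.71, -0.27, 0, 0, 0, 0],
    [-0.71, -0.27, 0, 0, 0, 0],
    [-0.71, -0.27, 0, 0, 0, 0],
    [-0.71, -0.27, 0, 0, 0, 0],
    [-0.71, -0.27, 0, 0, 0, 0],
    [-0.71, -0.27, 0, 0, 0, 0],
    [-0.71, -0.27, 0, 0, 0, 0],
    [-0.71, -0.27, 0, 0, 0, 0],
    [-0.71, -0.27, 0, 0, 0, 0],
    [-0.71, -0.27, 0, 0, 0, 0],
    [-0.71, -0.27, 0, 0, 0, 0],
    [-0.71, -0.27, 0, 0, 0, 0],
    [-0.71, -0.27, 0, 0, 0, 0],
    [-0.71, -0.27, 0, 0, 0, 0],
    [-0.71, -0.27, 0, 0, 0, 0],
    [-0.71, -0.27, 0, 0, 0, 0],
    [0, 0, 0, 0, 0, -0.55],
    [0, 0, 0, 0, 0, 0]
  ],
  "fingers": 50
}}

```text
time: 21.55
ee_pos: [0.4563, -0.2512, 0.2087]
eef_rot: [0.635, 0.772, 0.0, 0.0]
ft_force: [0.4, 0.4, -0.2]
width: 0.0501
grip_force: 0.0
```

Run:
```python
from h import *
to([.4549,-.2516,.125],.195)
c=snap("s5","scene");a=load("scene0")
i=crop(c,330,235,50,45,8);j=crop(c,265,105,80,60,5)
i=cv2.copyMakeBorder(i,0,0,0,0,0);j=cv2.resize(j,(400,300))
j=cv2.copyMakeBorder(j,0,60,0,0,0)
cv2.imwrite("pics/c5.png",np.hstack([i,j]))
```

```text
t 21.55 tcp [ 456.3 -251.2  208.7] yang 0.193 z [ 0.001  0.    -1.   ] F [ 0.4  0.4 -0.2] w 50.1 g 0.0 q [-0.26  0.13  0.74  1.81 -0.09  1.24  0.7 ]
shift [-0.   -0.04  2.09] ('turn', np.float64(-0.01))
```

View pics/c5.png

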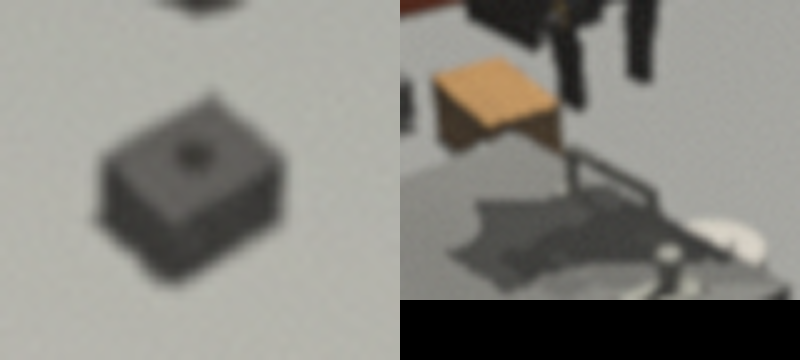

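The pile is a clean square block now, scene corners (342,254), (356,247), (366,255), (352,262). The fingers hang behind and over the pull at (383,130). I'll quantify how far the pile's bottom moved.

Run:
```python
from h import *
np.set_printoptions(suppress=True,precision=1,linewidth=200)
def lines(n):
    c=load(n);u0,v0=330,240;k=8
    g=cv2.cvtColor(c["pixels"],cv2.COLOR_RGB2GRAY)[v0:v0+35,u0:u0+50]
    G=cv2.resize(g,None,fx=k,fy=k,interpolation=cv2.INTER_CUBIC)
    cs,_=cv2.findContours((G<115).astype(np.uint8),cv2.RETR_EXTERNAL,cv2.CHAIN_APPROX_NONE)
    q=max(cs,key=cv2.contourArea)[:,0];uv=(q+.5)/k-.5+[u0,v0]
    f=uv[uv[:,1].argmax()]
    P=ray(c,uv[:,0],uv[:,1],0)[:,:2]*1000
    # bottom edges: left-lower edge u 345..350, right-lower u 355..361, lower side
    out=[]
    for a,b in((344.5,350),(354.5,361.5)):
        m=(uv[:,0]>a)&(uv[:,0]<b)&(uv[:,1]>257)
        p=P[m].astype(np.float32);vx,vy,x,y=cv2.fitLine(p,cv2.DIST_HUBER,0,.01,.01).ravel();out.append((x,y,vx,vy))
    A=np.array([[o[3],-o[2]] for o in out]);b=np.array([o[3]*o[0]-o[2]*o[1] for o in out])
    print(n,"corner",np.linalg.solve(A,b),[round(float(np.arctan2(o[3],o[2])),3) for o in out],"extremes u",uv[:,0].min(),uv[:,0].max(),"v",uv[:,1].min(),uv[:,1].max())
lines("scene0");lines("s5")
```

```text
scene0 corner [596. 244.] [-1.53, 0.152] extremes u 342.5625 365.9375 v 247.1875 269.6875
s5 corner [597.8 243.8] [-1.489, 0.129] extremes u 341.9375 364.9375 v 247.3125 269.8125
```

The pile moved only about 2 mm from where it stood. Next I'll grip the pull.

>>> {"fn": "carry_out", "kwargs": {
  "moves": [
    [0, -0.04, 0.5, 0, 0, 0],
    [0, 0, 0.6, 0, 0, 0],
    [0, 0, 0.5, 0, 0, 0],
    [0, 0, 0.3, 0, 0, 0],
    [0, 0, 0.17, 0, 0, 0],
    [0, 0, 0, 0, 0, 0]
  ],
  "fingers": 36
}}

```text
time: 22.35
ee_pos: [0.4548, -0.2512, 0.1254]
eef_rot: [0.635, 0.772, -0.0, -0.0]
ft_force: [0.6, 0.3, 0.6]
width: 0.0362
grip_force: 0.0
```

>>> {"fn": "carry_out", "kwargs": {
  "moves": [
    [0, 0, 0, 0, 0, 0],
    [0, 0, 0, 0, 0, 0],
    [0, 0, 0, 0, 0, 0],
    [0, 0, 0, 0, 0, 0],
    [0, 0, 0, 0, 0, 0],
    [0, 0, 0, 0, 0, 0]
  ],
  "fingers": 4,
  "force": 25
}}

```text
time: 23.1
ee_pos: [0.4527, -0.2519, 0.1252]
eef_rot: [0.636, 0.772, -0.001, -0.002]
ft_force: [-10.2, -0.3, 8.5]
width: 0.009
grip_force: 25.0
```

```bash
python3 -c "
from h import *
st()"
```

```text
t 23.1 tcp [ 452.7 -251.9  125.2] yang 0.193 z [-0.004  0.001 -1.   ] F [-10.2  -0.3   8.5] w 9.0 g 25.0 q [-0.23  0.23  0.73  1.91 -0.17  1.07  0.77]
```

>>> {"fn": "carry_out", "kwargs": {
  "moves": [
    [0, -0.06, 0, 0, 0, 0],
    [0, 0, 0, 0, 0, 0]
  ]
}}

```text
time: 23.35
ee_pos: [0.4526, -0.2518, 0.1254]
eef_rot: [0.635, 0.772, 0.0, 0.0]
ft_force: [1.3, -2.1, -2.3]
width: 0.0094
grip_force: 25.0
```

>>> {"fn": "carry_out", "kwargs": {
  "moves": [
    [0, 0, -0.05, 0, 0, 0],
    [0, 0, -0.05, 0, 0, 0],
    [0, 0, -0.05, 0, 0, 0],
    [0, 0, -0.05, 0, 0, 0],
    [0, 0, 0, 0, 0, 0]
  ]
}}

```text
time: 23.98
ee_pos: [0.4541, -0.2515, 0.1337]
eef_rot: [0.635, 0.773, 0.001, 0.001]
ft_force: [8.3, -2.0, -7.8]
width: 0.0092
grip_force: 25.0
```

>>> {"fn": "carry_out", "kwargs": {
  "moves": [
    [0, 0, -0.04, 0, 0, 0],
    [0, 0, -0.04, 0, 0, 0],
    [0, 0, 0, 0, 0, 0]
  ]
}}

```text
time: 24.35
ee_pos: [0.4549, -0.2514, 0.1371]
eef_rot: [0.634, 0.773, 0.001, 0.002]
ft_force: [12.2, -2.4, -9.3]
width: 0.009
grip_force: 25.0
```

The pull has risen 12 mm and also moved +2.3 mm in x, as the lid's arc would. That is already past the 5–7 mm catch. I'll check with depth that the lid really came up and the fingers have not slipped.

Run:
```python
from h import *
np.set_printoptions(suppress=True,precision=1,linewidth=200)
yaw=.195;ax=np.array([np.cos(yaw),np.sin(yaw)]);ay=np.array([-ax[1],ax[0]])
def prof(C):
    X=C[...,:2]@ax*1000;Y=C[...,:2]@ay*1000;Z=C[...,2]*1000
    o=[]
    for x in range(375,615,30):
        m=(np.abs(X-x-5)<10)&(np.abs(Y+280)<60)&(Z>80)&(Z<116)
        if x>415:m=(np.abs(X-x-5)<10)&(np.abs(Y+335)<130)&(Z>80)&(Z<125)
        o.append((x+5,int(m.sum()),round(float(np.median(Z[m])),1) if m.any() else None))
    return o
print(prof(cloud(load("scene0"))));c=snap("s6","scene");print(prof(cloud(c)));st()
```

```text
[(380, 87, 93.6), (410, 81, 94.2), (440, 235, 94.5), (470, 216, 93.9), (500, 233, 94.0), (530, 240, 93.7), (560, 242, 93.7), (590, 257, 93.4)]
[(380, 92, 106.5), (410, 86, 105.1), (440, 249, 103.3), (470, 230, 101.5), (500, 248, 99.7), (530, 254, 97.9), (560, 257, 96.5), (590, 266, 94.8)]
t 24.4 tcp [ 454.9 -251.4  137.1] yang 0.196 z [ 0. -0. -1.] F [11.8 -2.7 -8.8] w 9.0 g 25.0 q [-0.2  0.2  0.7  1.9 -0.2  1.1  0.8]
```

The lid's front is up 12–13 mm, sloping evenly to zero at the hinge, so the bolt is not caught. The bolt stays untouched and I go straight to raising the lid along its arc.

Run:
```python
import numpy as np
np.set_printoptions(suppress=True,precision=2,linewidth=200)
r=np.hypot(215,40);p=np.arctan2(40,215)
th=np.r_[.052,np.linspace(.052,.79,29)[1:]]
y=r*(np.cos(p)-np.cos(p+th));z=r*(np.sin(p+th)-np.sin(p))
y[0]=0;z[0]=11.2
print(np.c_[th[1:],np.diff(y)/40,-np.diff(z)/40].tolist().__repr__() if 0 else np.c_[th[1:],np.diff(y)/40,-np.diff(z)/40], y[-1],z[-1])
```

```text
[[ 0.08  0.09 -0.14]
 [ 0.1   0.04 -0.14]
 [ 0.13  0.04 -0.14]
 [ 0.16  0.05 -0.14]
 [ 0.18  0.05 -0.14]
 [ 0.21  0.05 -0.13]
 [ 0.24  0.06 -0.13]
 [ 0.26  0.06 -0.13]
 [ 0.29  0.06 -0.13]
 [ 0.32  0.07 -0.13]
 [ 0.34  0.07 -0.13]
 [ 0.37  0.07 -0.12]
 [ 0.39  0.08 -0.12]
 [ 0.42  0.08 -0.12]
 [ 0.45  0.08 -0.12]
 [ 0.47  0.09 -0.12]
 [ 0.5   0.09 -0.11]
 [ 0.53  0.09 -0.11]
 [ 0.55  0.1  -0.11]
 [ 0.58  0.1  -0.11]
 [ 0.61  0.1  -0.1 ]
 [ 0.63  0.1  -0.1 ]
 [ 0.66  0.11 -0.1 ]
 [ 0.68  0.11 -0.09]
 [ 0.71  0.11 -0.09]
 [ 0.74  0.11 -0.09]
 [ 0.76  0.12 -0.09]
 [ 0.79  0.12 -0.08]] 92.08738803147354 140.8797661958751
```

>>> {"fn": "carry_out", "kwargs": {
  "moves": [
    [0, 0.09, -0.14, 0, 0, 0],
    [0, 0.04, -0.14, 0, 0, 0],
    [0, 0.04, -0.14, 0, 0, 0],
    [0, 0.05, -0.14, 0, 0, 0],
    [0, 0.05, -0.14, 0, 0, 0],
    [0, 0.05, -0.13, 0, 0, 0],
    [0, 0.06, -0.13, 0, 0, 0],
    [0, 0.06, -0.13, 0, 0, 0],
    [0, 0.06, -0.13, 0, 0, 0],
    [0, 0.07, -0.13, 0, 0, 0]
  ],
  "force": 35
}}

```text
time: 25.65
ee_pos: [0.4747, -0.2474, 0.1907]
eef_rot: [0.635, 0.772, -0.0, -0.0]
ft_force: [2.6, -4.0, -8.7]
width: 0.0088
grip_force: 35.0
```

```bash
python3 -c "
from h import *
s,M=st();b=s['ee_pos']*1000+[0,0,5]
ax=np.array([np.cos(.195),np.sin(.195)])
f=(b[:2]-[663.5,-210.1])@ax;print(f,b[2]-90,np.hypot(f,b[2]-90),np.arctan2(b[2]-90,-f)-.184)"
```

```text
t 25.65 tcp [ 474.7 -247.4  190.7] yang 0.194 z [-0. -0. -1.] F [ 2.6 -4.  -8.7] w 8.8 g 35.0 q [-0.26  0.19  0.74  1.79 -0.14  1.21  0.71]
-192.41820332338656 105.6882294605602 219.53306542912426 0.3182773190783214
```

Tracking is good: lid about 0.32 rad, small forces. Continuing.

>>> {"fn": "carry_out", "kwargs": {
  "moves": [
    [0, 0.07, -0.13, 0, 0, 0],
    [0, 0.07, -0.12, 0, 0, 0],
    [0, 0.08, -0.12, 0, 0, 0],
    [0, 0.08, -0.12, 0, 0, 0],
    [0, 0.08, -0.12, 0, 0, 0],
    [0, 0.09, -0.12, 0, 0, 0],
    [0, 0.09, -0.11, 0, 0, 0],
    [0, 0.09, -0.11, 0, 0, 0],
    [0, 0.1, -0.11, 0, 0, 0],
    [0, 0.1, -0.11, 0, 0, 0],
    [0, 0.1, -0.1, 0, 0, 0],
    [0, 0.1, -0.1, 0, 0, 0],
    [0, 0.11, -0.1, 0, 0, 0],
    [0, 0.11, -0.09, 0, 0, 0],
    [0, 0.11, -0.09, 0, 0, 0],
    [0, 0.11, -0.09, 0, 0, 0],
    [0, 0.12, -0.09, 0, 0, 0],
    [0, 0.12, -0.08, 0, 0, 0],
    [0, 0, 0, 0, 0, 0],
    [0, 0, 0, 0, 0, 0]
  ]
}}

```text
time: 28.15
ee_pos: [0.5415, -0.2343, 0.2686]
eef_rot: [0.635, 0.772, -0.0, -0.001]
ft_force: [-13.0, -0.1, 10.9]
width: 0.009
grip_force: 35.0
```

Run:
```python
from h import *
s,M=st();b=s['ee_pos']*1000+[0,0,5]
ax=np.array([np.cos(.195),np.sin(.195)])
f=(b[:2]-[663.5,-210.1])@ax;print(f,b[2]-90,np.hypot(f,b[2]-90),np.arctan2(b[2]-90,-f)-.184)
c=snap("s7","scene");cv2.imwrite("pics/c7.png",c["pixels"][:,:,::-1])
```

```text
t 28.15 tcp [ 541.5 -234.3  268.6] yang 0.194 z [-0.001  0.001 -1.   ] F [-13.   -0.1  10.9] w 9.0 g 35.0 q [-0.26  0.28  0.72  1.54 -0.19  1.39  0.68]
-124.33205873367221 183.619686424662 221.75357961404936 0.7915935518995578
```

View pics/c7.png

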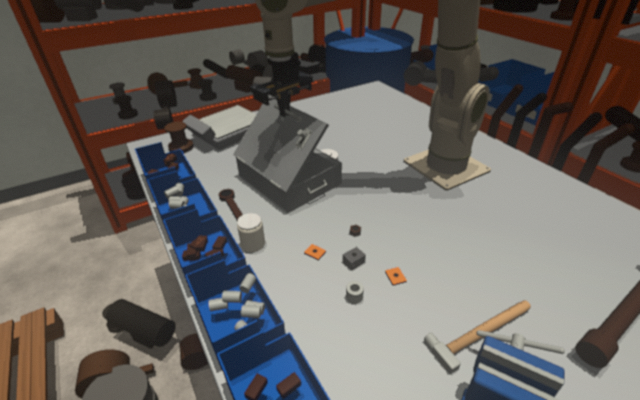

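The picture shows the lid standing half open at (285,145), held by the gripper. The pile is in place at (354,257) and the bystanders are unmoved. I'll relieve the radial stress slightly, then let it settle.

>>> {"fn": "carry_out", "kwargs": {
  "moves": [
    [0, -0.04, -0.05, 0, 0, 0],
    [0, 0, 0, 0, 0, 0],
    [0, 0, 0, 0, 0, 0],
    [0, 0, 0, 0, 0, 0]
  ]
}}

```text
time: 28.7
ee_pos: [0.5412, -0.2342, 0.2688]
eef_rot: [0.635, 0.772, 0.0, 0.0]
ft_force: [1.0, -2.7, -8.8]
width: 0.0085
grip_force: 35.0
```

Run:
```python
from h import *
s,M=st();b=s['ee_pos']*1000+[0,0,5]
ax=np.array([np.cos(.195),np.sin(.195)]);ay=np.array([-ax[1],ax[0]])
f=(b[:2]-[663.5,-210.1])@ax;print(np.arctan2(b[2]-90,-f)-.184)
C=cloud(snap("s8","scene"));X=C[...,:2]@ax*1000;Y=C[...,:2]@ay*1000;Z=C[...,2]*1000
m=(X>470)&(X<590)&(Y>-300)&(Y<-200)&(Z>110)&(Z<230);q=np.c_[X[m],Z[m]].astype(np.float32)
vx,vz,_,_=cv2.fitLine(q,cv2.DIST_HUBER,0,.01,.01).ravel();print("lid angle",np.arctan(-vz/vx),m.sum())
```

```text
t 28.7 tcp [ 541.2 -234.2  268.8] yang 0.195 z [ 0. -0. -1.] F [ 1.  -2.7 -8.8] w 8.5 g 35.0 q [-0.26  0.28  0.72  1.54 -0.19  1.39  0.68]
0.7909662446700161
lid angle 0.7894079 1131
```

The TCP and the depth fit agree on a lid angle of 0.79 rad, held steadily with low forces. Handing in.

```bash
python3 -c "
from bench import r
print(r.close_job())"
```

```text
the job is handed in; nothing more can be done
None
```

The job is handed in: the pile was squared about 2 mm from where it stood; the lid rose freely when tugged, so I left the bolt alone and am holding the lid half-open at about 0.79 rad.

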